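Load a block into the weighted glue press

TASK

Load the wooden block into the glue press with the fingertips alone, lifting nothing: press the red end of the long lever right down until the sprung catch snaps over it and holds the weighted flap up by itself, then let go and push the block along the bed, fully home against the end stop under the raised flap. Then press the brass thumb tab to free the lever, so that the weight comes down on the block, and move clear. Raise and lower the flap only by its lever and catch, never by touching it, and leave everything else on the bench as it is.

Things in the scene. Friction and masses are not known exactly. Their poses are not given: they have to be found in the camera images.
- lever (a joint): Lever of the press (rad): 0 at rest, flap down, red end up (may read -0.01); grows as the red end goes down. The catch snaps over it at about 0.50 and holds it there; hard stop 0.535; about 0.24 with the flap on the block. Bar 16 mm wide; fulcrum axis 157 mm from the red pad; the short end bears up under a pin on the flap. Takes 4 to 8 N at the pad, more if fast.
- flap (a joint): Weighted flap (rad): 0 = empty, lip resting on pads on the rails; about 0.19 = flat on the block; about 0.41 = held up by the caught lever, clear of the 38 mm block. Steel platen with a blue weight, 2.1 kg, 76 mm wide, reaching 76 mm from the hinge above the end stop; its top is 120 mm above the bench when raised. Sinks in about 1 s when freed.
- catch (a joint): Sprung catch (rad): 0 = upright, where its spring returns it; grows to 0.31 (stop) as the brass tab goes down or the lever's pin pushes past it. It lets the lever go between 0.2 and 0.3; the tab goes down about 20 mm in all and takes 2 to 8 N. The hook is 64 mm high, 42 mm from the middle of the red pad along the lever.
- pad (a point): Middle of the top of the red finger pad (46 x 30 mm) on the lever's long end; moves with the lever: 121 mm above the bench at rest, about 43 mm when caught, 37 mm at the hard stop. On the way down it shifts about 9 mm away from the fulcrum (to -x of end_stop).
- tab (a point): Middle of the top of the brass thumb tab (26 x 26 mm) of the catch, 47 mm above the bench; moves with the catch. It lies on the robot's side of the lever, 82 mm from the lever's centre line; freed, the lever's red end springs up about 40 mm.
- block: Pine block, 38 x 110 x 38 mm; origin at the centre of its underside, y along its length, +y end towards the end stop. It starts on the grey bed (14 mm above the bench) before the flared mouth of the channel, up to 0.1 rad askew. The channel between the aluminium rails is 46 mm wide, the rails 18 mm high.
- end_stop (a point): Foot of the end stop's face, mid-channel at bed height. x points along the channel the way the block is pushed, y across it towards the lever (lever's centre line at y = 0.072), z up. Block home: origin at x = -0.055, near end at x = -0.110, 41 mm before the flap's lip. Pad at x = -0.23, y = 0.072; tab at x = -0.198, y = 0.154. Press base 350 x 222 mm, 12 mm thick, fixed.
- tape_measure: Orange tape measure, 65 mm high, at the near right. Leave it alone.
- glue_bottle: Yellow glue bottle, 201 mm high, at the right edge. Leave it alone.
- duct_tape: Grey roll of tape, 100 mm wide, 48 mm high, at the far right. Leave it alone.
- c_clamp: Blue G-clamp lying flat, 154 x 130 x 24 mm. Leave it alone.

How it is judged:
By the outcome, as a careful person would: the job done as asked, in the order asked, and still so for the second after the job is handed in, with the robot touching nothing.
It also fails if it takes over 54 s, if anything falls off the work surface, if the arm or the gripper's body presses on something with over 40 N, if the wrist force passes 120 N, or if a joint passes its speed limit or range.

ROBOT

A 6-joint arm with a two-finger parallel gripper is mounted at the origin on the work surface; the furniture and walls round the work are solid. World frame = base frame: x ahead of the robot, y to its left, z up, the work surface at z = 0. Lengths are in mm, angles in rad, forces in N, time in s.
With the tool pointing down it reaches from about 350 to 975 mm from the base axis. Payload 7.1 kg.
Tool frame: the origin (TCP) lies midway between the tips of the shut fingers; the grasp point (between the pads) lies 19 mm behind it (ctrl.grip_depth is the distance from the TCP to the grasp point, in mm); z points along the fingers, y is the line along which they close (so a half turn about z gives the same grasp; the last joint's range is limited). The gripper opens to 88 mm and grips with 3 to 60 N. Pads are 20 mm wide; open, the fingers measure 115 mm over their backs; the gripper's body (75 mm by 178 mm) begins 61 mm behind the grasp point.
Start: joints at [-1.325, 0.423, 1.63, -0, 1.089, -0.019], TCP at [163.591, -603.194, 222.675] pointing down, gripper open.
Joint ranges: [-3, 3], [-0.9, 2.11], [0.09, 2.58], [-1.31, 4.45], [0.11, 2.69], [-2.54, 2.54]. Speed limits (rad/s): [2.39, 2.39, 3.01, 3.14, 3.14, 3.14].

INTERFACE

Orientations are given as a rotation vector (axis times angle).
In Python, from workcell import get_obs, vision, ctrl gives the robot as it stands.
- The arm moves only by the tool step_arm, never from a script. Its argument "plan" is a list of rows, each a list of 7 numbers: the opening, from -1 (shut) to 1 (fully open), then the shift along the tool's x, y, z as a fraction of full scale, then the turn, a rotation vector about the tool's x, y, z as a fraction of full scale. In form: [[fingers, dx, dy, dz, wx, wy, wz], ...]. A call has 1 to 20 rows; each row shifts and turns the commanded pose from where the row before left it, along the tool's axes as they then stand; what a row does not reach is not made up. Full scale, the value 1, is 50 mm for a shift and 0.12 rad for a turn. A row lasts 1/8 s, in which the tool goes at most 62.5 mm and 10.7 degrees, less where a joint would pass 70% of its speed; a pose out of reach is approached as far as the arm can. A call with a number of a shift or a turn outside -1 to 1 is refused whole. A call with a gripper value outside its range is refused whole. The fingers move at their own pace and stop on an object; the grip force is fixed at half the most. Time passes only in rows, so rows that do not move let the fingers close. It gives the time, the measured TCP pose, the force, the opening and the grip force at its end, in the units of the state.
- get_obs(): the state, without advancing time (a new reading comes with each control period).
- vision.get_image(name): name is "scene" or "top"; returns a dict with "pixels" (420x560x3 uint8, red, green, blue), "depth" (420x560 float32, mm along the optical axis (not along the pixel's ray), 0 where there is no reading), "fx", "fy", "cx", "cy" (pixels), "T" (4x4, takes a point from camera to world coordinates). Camera axes: x right, y down, z forward; pixel columns grow to the right and rows downward; lengths in mm; the calibration is good to about 2 mm. A picture is of the moment at which its call begins.
- ctrl.close_job(): hands the job in; it is judged then, once.
The state is a dict: "t": time; "qpos": joint angles; "qvel": joint speeds; "joint_torque": joint torques, N m; "ee_pos": TCP position; "orientation": TCP orientation; "ft_force": force on the tool from outside, world axes, zero at the start; "moment": the same for the moment, N m; "width": finger opening in mm; "grasp_force": force on a finger pad.
Only numpy, scipy, OpenCV 4.12 (cv2) and the standard library are available. Lean on these libraries where they do the work, as an engineer would, in place of code of your own. Each camera call takes 0.05 s, during which the arm holds its last target. There are 200 camera calls.

## Working session

There is one attempt and no reset: what is moved stays moved. The work goes in short steps, Python scripts to look and compute and a tool call to move; the robot and the scene stay as the last step left them, time stands still between calls to the robot, and variables do not carry over. Pictures are saved under pics/ and viewed, at most 10 in all, crops included, and the job is handed in when it is done.

Besides the shell and the picture viewer there is one more tool, called as a command line: name --pt "numbers of a row" for each row, then --argument value for the rest. step_arm: Moves the arm, as the interface text tells. Its arguments: {"type":"object","properties":{"plan":{"type":"array","items":{"type":"array","items":{"type":"number","minimum":-1,"maximum":1}}}},"required":["plan"]}

```bash
mkdir -p pics; python3 - <<'E'
from workcell import get_obs, vision
import cv2,pickle
o=get_obs();print(o['t'],o['ee_pos'],o['orientation'],o['width'])
for n in('scene','top'):
    d=vision.get_image(n);pickle.dump(d,open(n+'0.pkl','wb'));cv2.imwrite(f'pics/{n}0.png',d['pixels'][:,:,::-1]);print(d['T'],d['fx'])
E
```

```text
0.0 [ 163.45867629 -602.67009462  221.88946385] [-3.11257028e+00 -4.14590041e-01  3.13715735e-04] 87.77294808042652
[[-7.74418615e-01 -4.58443196e-01  4.36011061e-01 -1.49748088e+01]
 [-6.32516587e-01  5.76364042e-01 -5.17423675e-01  6.85762781e+02]
 [-1.40917347e-02 -6.76486754e-01 -7.36319968e-01  9.64345325e+02]
 [ 0.00000000e+00  0.00000000e+00  0.00000000e+00  1.00000000e+00]] 408.41262562573024
[[-7.14490697e-04 -9.95647909e-01  9.31919043e-02  3.57503691e+02]
 [-9.99777714e-01  2.67492796e-03  2.09133462e-02  4.62453961e+01]
 [-2.10716110e-02 -9.31562467e-02 -9.95428501e-01  1.52499388e+03]
 [ 0.00000000e+00  0.00000000e+00  0.00000000e+00  1.00000000e+00]] 493.3665996716698
```

```bash
ls; ls pics
```

```text
pics
scene0.pkl
top0.pkl
scene0.png
top0.png
```

View pics/scene0.png

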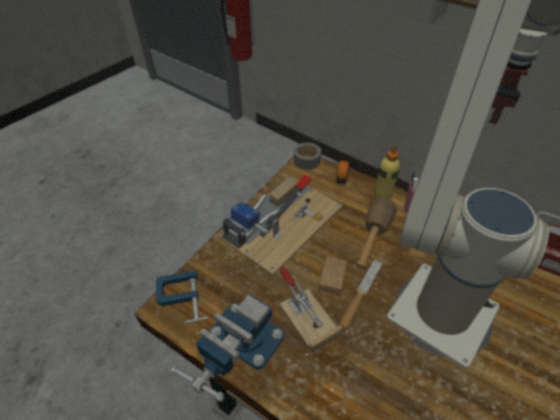

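View pics/top0.png

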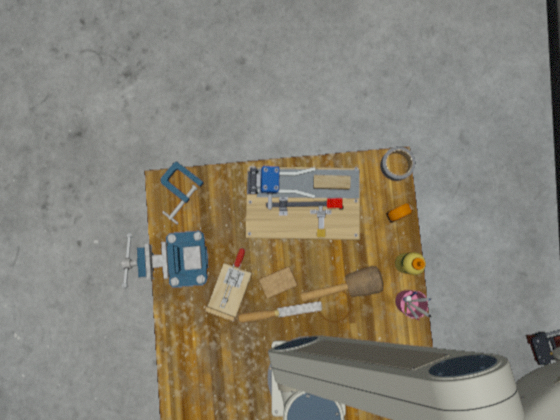

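The top view shows the press with its channel running along the image columns: blue flap at (270,180), block at (332,182), red pad at (335,203), brass tab at (321,233). Pushing the block goes towards image left (world +y).

```bash
cat > h.py <<'E'
import numpy as np,cv2,pickle
def ray(d,u,v,z):
    T=d['T'];r=T[:3,:3]@np.array([(u-d['cx'])/d['fx'],(v-d['cy'])/d['fy'],1]);c=T[:3,3]
    return c+r*(z-c[2])/r[2]
def mask(d,lo,hi,box):
    h=cv2.cvtColor(d['pixels'],cv2.COLOR_RGB2HSV);m=cv2.inRange(h,np.array(lo),np.array(hi))
    x0,y0,x1,y1=box;k=np.zeros_like(m);k[y0:y1,x0:x1]=m[y0:y1,x0:x1];return k
def rect(d,m,z):
    c=max(cv2.findContours(m,cv2.RETR_EXTERNAL,cv2.CHAIN_APPROX_NONE)[0],key=cv2.contourArea)
    p=np.array([ray(d,*q[0],z)[:2] for q in c],np.float32)
    return cv2.minAreaRect(p),cv2.boundingRect(c),cv2.boxPoints(cv2.minAreaRect(p)).round(1).tolist()
E
python3 - <<'E'
from h import *
d=pickle.load(open('top0.pkl','rb'))
print('pad',rect(d,mask(d,(0,150,80),(8,255,255),(300,190,360,215)),121))
print('tab',rect(d,mask(d,(18,120,90),(32,255,255),(305,222,335,245)),47))
print('weight',rect(d,mask(d,(100,120,50),(125,255,255),(250,160,290,200)),100))
h=cv2.cvtColor(d['pixels'],cv2.COLOR_RGB2HSV)
print(h[182,332],h[233,321],h[205,335],h[182,355])
print('block',rect(d,mask(d,(10,60,90),(30,255,255),(308,168,357,193)),52))
print('bed',rect(d,mask(d,(95,10,40),(125,90,200),(240,160,365,200)),14))
h0=mask(d,(10,60,90),(30,255,255),(240,190,365,245));print('base',rect(d,h0,12))
a=cv2.resize(d['pixels'][155:245,240:365,::-1],None,fx=6,fy=6,interpolation=cv2.INTER_CUBIC);cv2.imwrite('pics/crop.png',a)
E
```

```text
pad (((514.1283569335938, -75.68063354492188), (42.79983901977539, 28.71470069885254), 89.30609893798828), (327, 198, 16, 11), [[499.5, -96.9000015258789], [528.2000122070312, -97.30000305175781], [528.7000122070312, -54.5], [500.0, -54.099998474121094]])
tab (((406.6672668457031, -40.62321853637695), (53.63960266113281, 14.923471450805664), 89.91268157958984), (312, 239, 19, 6), [[399.20001220703125, -67.4000015258789], [414.1000061035156, -67.5], [414.20001220703125, -13.800000190734863], [399.20001220703125, -13.800000190734863]])
weight (((586.0952758789062, 111.26520538330078), (49.7842903137207, 73.94216918945312), 89.9970703125), (261, 167, 18, 26), [[549.0999755859375, 86.4000015258789], [623.0999755859375, 86.4000015258789], [623.0999755859375, 136.1999969482422], [549.0999755859375, 136.1999969482422]])
[ 21  72 166] [ 23 165 168] [  4 245 183] [101  15 133]
block (((585.8880615234375, -73.24610900878906), (106.09814453125, 38.10261154174805), 87.6827621459961), (314, 175, 36, 14), [[564.7000122070312, -125.5], [602.7999877929688, -127.0], [607.0999755859375, -21.0], [569.0, -19.5]])
bed (((586.9378662109375, 11.790130615234375), (340.3023376464844, 96.88583374023438), 89.73680877685547), (248, 168, 111, 32), [[537.7000122070312, -158.10000610351562], [634.5999755859375, -158.60000610351562], [636.2000122070312, 181.6999969482422], [539.2999877929688, 182.1999969482422]])
base (((483.3651123046875, 15.45855712890625), (383.0186767578125, 167.0628662109375), 89.79222106933594), (240, 190, 125, 55), [[399.1000061035156, -175.6999969482422], [566.2000122070312, -176.39999389648438], [567.5999755859375, 206.6999969482422], [400.5, 207.3000030517578]])
```

View pics/crop.png

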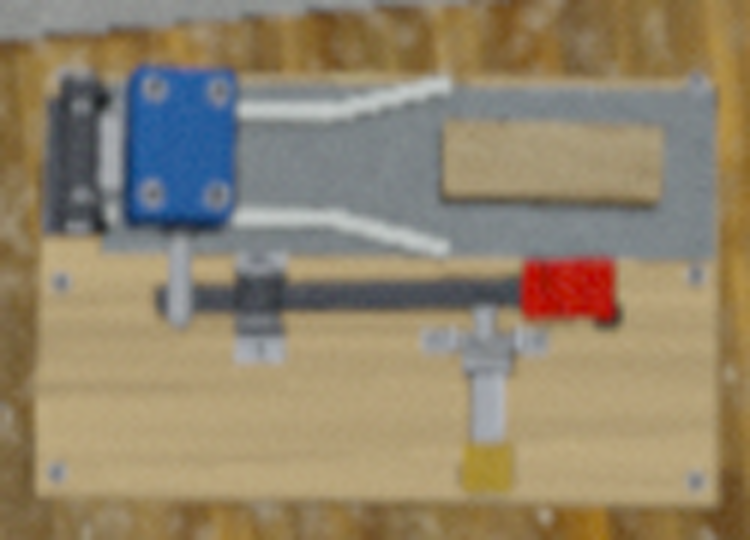

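step_arm --pt "-1 0 0 -0.3 0 0 -1" --pt "-1 0 0 -0.3 0 0 -1" --pt "-1 0 0 -0.3 0 0 -1" --pt "-1 0 0 -0.3 0 0 -1" --pt "-1 0 0 -0.3 0 0 -1" --pt "-1 0 0 0 0 0 -1" --pt "-1 0 0 0 0 0 -1" --pt "-1 0 0 0 0 0 -1" --pt "-1 0 0 0 0 0 -1" --pt "-1 0 0 0 0 0 -1" --pt "-1 0 0 0 0 0 -0.88"

```text
t: 1.48
ee_pos: [163.5, -602.9, 297.2]
orientation: [-2.217, -2.224, -0.001]
ft_force: [-0.8, 0.4, -0.4]
width: 0.7
grasp_force: 0.0
```

```bash
python3 - <<'E'
from h import *
from workcell import get_obs
from scipy.spatial.transform import Rotation as R
d=pickle.load(open('top0.pkl','rb'));print('tab',ray(d,321.2,232.8,47),'flare mouth',ray(d,314.5,170,32),ray(d,314.5,196,32))
o=get_obs();print(o['t'],o['ee_pos'],o['width']);print(R.from_rotvec(o['orientation']).as_matrix().round(3))
E
```

```text
tab [432.66697452 -41.45090729  47.        ] flare mouth [625.70897579 -23.44529286  32.        ] [545.56146272 -22.88927622  32.        ]
1.475 [ 163.52212915 -602.88953642  297.18225966] 0.7098994859164166
[[-0.003  1.    -0.   ]
 [ 1.     0.003  0.001]
 [ 0.001 -0.    -1.   ]]
```

step_arm --pt "-1 0.3 0.2 0 0 0 0" --pt "-1 0.6 0.4 0 0 0 0" --pt "-1 0.6 0.4 0 0 0 0" --pt "-1 0.6 0.4 0 0 0 0" --pt "-1 0.6 0.4 0 0 0 0" --pt "-1 0.6 0.4 0 0 0 0" --pt "-1 0.6 0.4 0 0 0 0" --pt "-1 0.6 0.4 0 0 0 0" --pt "-1 0.6 0.4 0 0 0 0" --pt "-1 0.6 0.4 0 0 0 0" --pt "-1 0.6 0.4 0 0 0 0" --pt "-1 0.6 0.4 0 0 0 0" --pt "-1 0.6 0.4 0 0 0 0" --pt "-1 0.6 0.4 0 0 0 0" --pt "-1 0.6 0.4 0 0 0 0" --pt "-1 0.6 0.4 0 0 0 0" --pt "-1 0.6 0.4 0 0 0 0" --pt "-1 0.6 0.4 0 0 0 0" --pt "-1 0 0.1 0 0 0 0"

```text
t: 3.85
ee_pos: [518.9, -76.0, 297.5]
orientation: [-2.22, -2.222, -0.0]
ft_force: [0.3, -0.7, 0.2]
width: 0.7
grasp_force: 0.0
```

step_arm --pt "-1 -0.08 -0.1 0.3 0 0 0" --pt "-1 0 0 0.6 0 0 0" --pt "-1 0 0 0.6 0 0 0" --pt "-1 0 0 0.6 0 0 0" --pt "-1 0 0 0.6 0 0 0" --pt "-1 0 0 0.4 0 0 0" --pt "-1 0 0 0.14 0 0 0" --pt "-1 0 0 0 0 0 0"

```text
t: 4.85
ee_pos: [512.9, -82.9, 135.3]
orientation: [-2.223, -2.219, 0.001]
ft_force: [0.6, 0.1, 0.2]
width: 0.8
grasp_force: 0.0
```

```bash
python3 - <<'E'
from workcell import vision
import cv2
d=vision.get_image('scene');a=d['pixels'][150:300,200:370,::-1];cv2.imwrite('pics/s1.png',cv2.resize(a,None,fx=4,fy=4,interpolation=cv2.INTER_CUBIC))
E
```

```text
(no output)
```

View pics/s1.png

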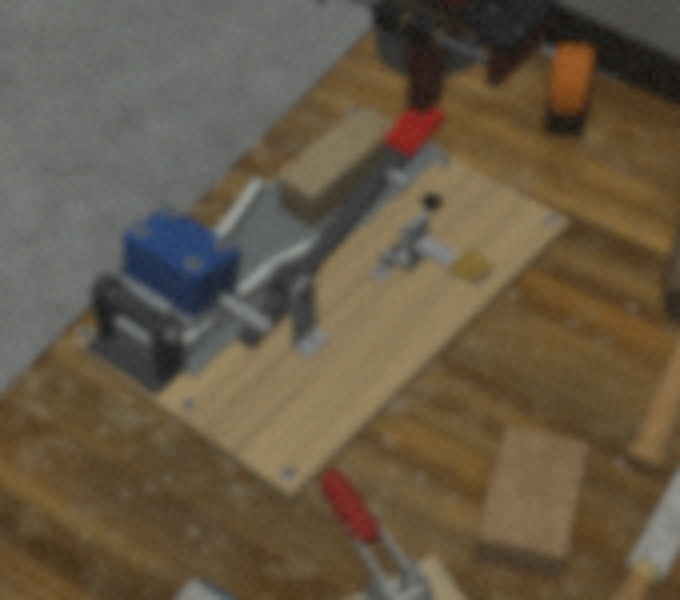

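The closed fingers are right over the red pad (crop pixel 425,110). Pressing now.

step_arm --pt "-1 0 0 0.2 0 0 0" --pt "-1 0 0 0.2 0 0 0" --pt "-1 0 0 0.2 0 0 0" --pt "-1 0 0 0.2 0 0 0" --pt "-1 0 0 0.2 0 0 0" --pt "-1 0 0 0.2 0 0 0" --pt "-1 0 0 0.2 0 0 0" --pt "-1 0 0 0.2 0 0 0" --pt "-1 0 0 0.2 0 0 0" --pt "-1 0 0 0.1 0 0 0" --pt "-1 0 0 0 0 0 0"

```text
t: 6.28
ee_pos: [515.5, -81.8, 41.4]
orientation: [2.221, 2.219, 0.004]
ft_force: [1.0, 4.2, 9.7]
width: 0.8
grasp_force: 4.1
```

step_arm --pt "-1 0 0 0.04 0 0 0" --pt "-1 0 0 0.04 0 0 0" --pt "-1 0 0 0 0 0 0"

```text
t: 6.65
ee_pos: [515.6, -81.6, 38.5]
orientation: [2.221, 2.219, 0.005]
ft_force: [-1.3, 6.9, 20.3]
width: 0.2
grasp_force: 9.5
```

step_arm --pt "-1 0 0 -0.06 0 0 0" --pt "-1 0 0 -0.06 0 0 0" --pt "-1 0 0 -0.1 0 0 0" --pt "-1 0 0 -0.1 0 0 0" --pt "-1 0 0 0 0 0 0"

```text
t: 7.28
ee_pos: [513.7, -82.3, 52.8]
orientation: [-2.222, -2.221, 0.0]
ft_force: [0.1, -0.8, -0.0]
width: 0.1
grasp_force: 0.0
```

step_arm --pt "-1 0 0 -0.5 0 0 0" --pt "-1 -0.1 0 -0.5 0 0 0" --pt "-1 -0.4 0.1 0 0 0 0" --pt "-1 -0.5 0.4 0 0 0 0" --pt "-1 -0.5 0.5 0 0 0 0" --pt "-1 -0.1 0.44 0 0 0 0" --pt "-1 0 0 0 0 0 0"

```text
t: 8.15
ee_pos: [586.3, -163.6, 101.4]
orientation: [-2.223, -2.22, 0.0]
ft_force: [-0.7, -0.2, 0.3]
width: 0.2
grasp_force: 0.0
```

```bash
python3 - <<'E'
from h import *
from workcell import vision,get_obs
print(get_obs()['ee_pos'])
d=vision.get_image('scene');a=d['pixels'][150:300,200:370,::-1];cv2.imwrite('pics/s2.png',cv2.resize(a,None,fx=4,fy=4,interpolation=cv2.INTER_CUBIC))
E
```

```text
[ 586.34969737 -163.60486353  101.42723502]
```

View pics/s2.png

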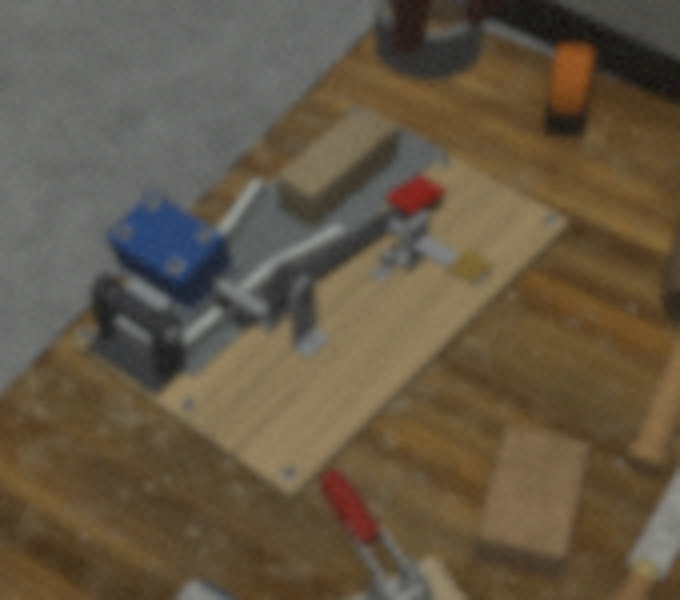

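The lever is held down (red pad at 415,195) and the flap is raised. Now I lower the fingers behind the block and push.

step_arm --pt "-1 0 -0.02 0.5 0 0 0" --pt "-1 0 0 0.5 0 0 0" --pt "-1 0 0 0.24 0 0 0" --pt "-1 0.2 0 0 0 0 0" --pt "-1 0.2 0 0 0 0 0" --pt "-1 0.2 0 0 0 0 0" --pt "-1 0.2 0 0 0 0 0" --pt "-1 0.2 0 0 0 0 0" --pt "-1 0.2 0 0 0 0 0" --pt "-1 0.2 0 0 0 0 0" --pt "-1 0.2 0 0 0 0 0" --pt "-1 0.2 0 0 0 0 0" --pt "-1 0 0 0 0 0 0"

```text
t: 9.82
ee_pos: [584.6, -71.4, 40.5]
orientation: [-2.22, -2.222, 0.0]
ft_force: [-0.0, 0.3, 0.5]
width: 0.2
grasp_force: 0.0
```

```bash
python3 - <<'E'
from h import *
from workcell import vision,get_obs
d=vision.get_image('top')
print('block',rect(d,mask(d,(10,60,90),(30,255,255),(280,168,357,193)),52))
cv2.imwrite('pics/t3.png',cv2.resize(d['pixels'][155:245,240:365,::-1],None,fx=5,fy=5,interpolation=cv2.INTER_CUBIC))
E
```

```text
block (((582.6464233398438, 13.885370254516602), (69.33360290527344, 36.5111198425293), 89.75940704345703), (291, 177, 24, 13), [[564.2000122070312, -20.700000762939453], [600.7999877929688, -20.899999618530273], [601.0, 48.5], [564.5, 48.599998474121094]])
```

View pics/t3.png

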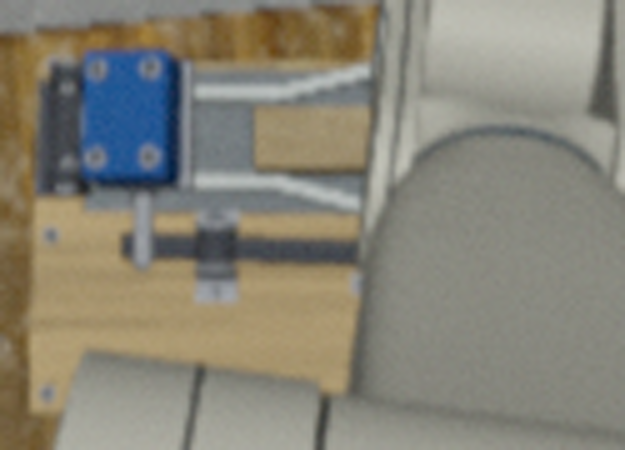

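The block sits at the channel mouth, straight, with its front end at crop pixel (255,137). I keep pushing.

step_arm --pt "-1 0.15 0.03 0 0 0 0" --pt "-1 0.2 0.03 0 0 0 0" --pt "-1 0.2 0 0 0 0 0" --pt "-1 0.2 0 0 0 0 0" --pt "-1 0.2 0 0 0 0 0" --pt "-1 0.2 0 0 0 0 0" --pt "-1 0.2 0 0 0 0 0" --pt "-1 0.2 0 0 0 0 0" --pt "-1 0.2 0 0 0 0 0" --pt "-1 0.1 0 0 0 0 0" --pt "-1 0 0 0 0 0 0"

```text
t: 11.25
ee_pos: [587.9, 20.5, 40.7]
orientation: [2.221, 2.222, 0.0]
ft_force: [-1.6, 0.6, 0.6]
width: 0.7
grasp_force: 0.0
```

step_arm --pt "-1 0.08 0 0 0 0 0" --pt "-1 0.08 0 0 0 0 0" --pt "-1 0.08 0 0 0 0 0" --pt "-1 0.04 0 0 0 0 0" --pt "-1 0 0 0 0 0 0"

```text
t: 11.88
ee_pos: [587.7, 34.0, 40.7]
orientation: [2.222, 2.221, -0.001]
ft_force: [-0.9, -2.0, 0.9]
width: 0.5
grasp_force: 1.0
```

step_arm --pt "-1 0.04 0 0 0 0 0" --pt "-1 0.04 0 0 0 0 0" --pt "-1 0 0 0 0 0 0"

```text
t: 12.25
ee_pos: [587.0, 34.5, 40.7]
orientation: [2.219, 2.221, -0.007]
ft_force: [-2.4, -23.1, 4.9]
width: 0.3
grasp_force: 11.1
```

Firm contact (23 N) and no further motion: the block is home. I back off and rise.

step_arm --pt "-1 -0.1 0 0 0 0 0" --pt "-1 -0.5 0 0 0 0 0" --pt "-1 -0.6 0 0 0 0 0" --pt "-1 -0.3 0 -0.4 0 0 0" --pt "-1 0 0 -0.8 0 0 0" --pt "-1 0 -0.5 0 0 0 0" --pt "-1 0 -0.8 0 0 0 0" --pt "-1 0 -0.8 0 0 0 0" --pt "-1 0 -0.8 0 0 0 0" --pt "-1 0 -0.2 0 0 0 0" --pt "-1 0 0 0 0 0 0"

```text
t: 13.62
ee_pos: [434.0, -36.7, 101.6]
orientation: [2.221, 2.22, 0.002]
ft_force: [1.4, 0.2, 0.7]
width: 0.2
grasp_force: 0.0
```

```bash
python3 - <<'E'
from h import *
from workcell import vision,get_obs
d=vision.get_image('scene');a=d['pixels'][150:300,200:370,::-1]
b=vision.get_image('top')['pixels'][155:245,240:365,::-1]
a=cv2.resize(a,(425,375),interpolation=cv2.INTER_CUBIC);b=cv2.resize(b,(375,270),interpolation=cv2.INTER_CUBIC);b=cv2.copyMakeBorder(b,0,105,0,0,0)
cv2.imwrite('pics/s4.png',np.hstack([a,b]))
E
```

```text
(no output)
```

View pics/s4.png

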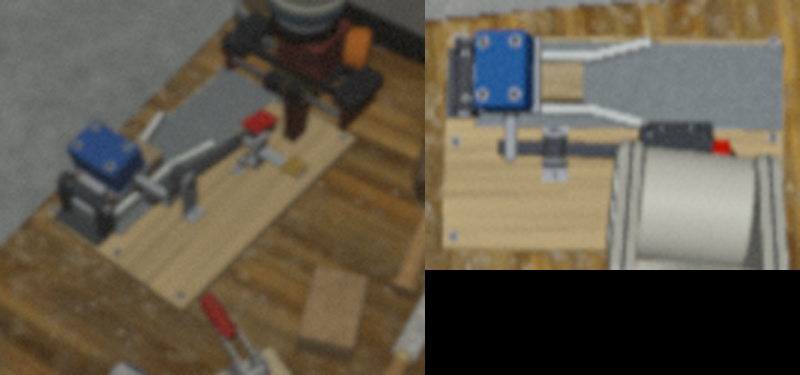

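The block is home under the raised flap (near end at 582,83) and the lever is still caught. Now the brass tab.

step_arm --pt "-1 -0.11 -0.06 0.4 0 0 0" --pt "-1 0 0 0.5 0 0 0" --pt "-1 0 0 0.15 0 0 0" --pt "-1 0 0 0.1 0 0 0" --pt "-1 0 0 0.1 0 0 0" --pt "-1 0 0 0.08 0 0 0" --pt "-1 0 0 0.06 0 0 0" --pt "-1 0 0 0 0 0 0"

```text
t: 14.72
ee_pos: [429.7, -42.3, 31.1]
orientation: [-2.222, -2.221, 0.0]
ft_force: [-1.7, 0.7, 2.2]
width: 0.4
grasp_force: 0.8
```

step_arm --pt "-1 0 0 0.06 0 0 0" --pt "-1 0 0 0.04 0 0 0" --pt "-1 0 0 0 0 0 0" --pt "-1 0 0 0 0 0 0" --pt "-1 0 0 0 0 0 0" --pt "-1 0 0 0 0 0 0" --pt "-1 0 0 0 0 0 0" --pt "-1 0 0 0 0 0 0"

```text
t: 15.72
ee_pos: [429.8, -42.3, 27.0]
orientation: [2.222, 2.221, 0.0]
ft_force: [-5.1, 0.4, 17.5]
width: 0.9
grasp_force: 9.2
```

```bash
python3 - <<'E'
from h import *
from workcell import vision
d=vision.get_image('scene');a=d['pixels'][150:300,200:370,::-1]
cv2.imwrite('pics/s5.png',cv2.resize(a,None,fx=4,fy=4,interpolation=cv2.INTER_CUBIC))
E
```

```text
(no output)
```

View pics/s5.png

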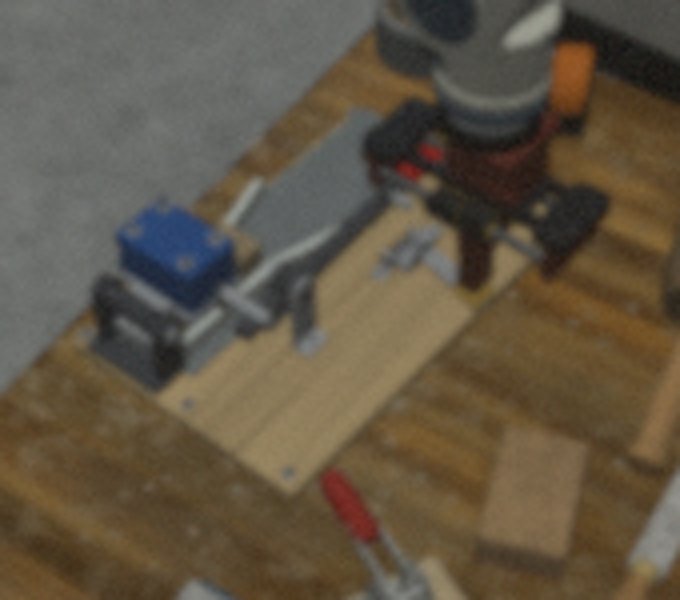

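The lever is free (red end up at 425,160) and the flap is down on the block. Moving clear.

step_arm --pt "-1 0 0 -0.2 0 0 0" --pt "-1 0 0 -0.4 0 0 0" --pt "-1 0 0 -0.6 0 0 0" --pt "-1 0 0 -0.8 0 0 0" --pt "-1 0 0 -0.8 0 0 0" --pt "-1 0 0 -0.8 0 0 0" --pt "-1 0 0 -0.6 0 0 0" --pt "-1 -0.5 0 0 0 0 0" --pt "-1 -0.8 0 0 0 0 0" --pt "-1 -0.8 0 0 0 0 0" --pt "-1 -0.8 0 0 0 0 0" --pt "-1 -0.5 0 0 0 0 0" --pt "-1 0 0 0 0 0 0" --pt "-1 0 0 0 0 0 0"

```text
t: 17.52
ee_pos: [429.6, -211.8, 236.1]
orientation: [-2.222, -2.22, -0.0]
ft_force: [-0.1, -0.5, 0.4]
width: 0.6
grasp_force: 0.0
```

```bash
python3 - <<'E'
from h import *
from workcell import vision
d=vision.get_image('scene');a=d['pixels'][150:300,200:370,::-1]
b=vision.get_image('top')['pixels'][155:245,240:365,::-1]
a=cv2.resize(a,(425,375),interpolation=cv2.INTER_CUBIC);b=cv2.resize(b,(375,270),interpolation=cv2.INTER_CUBIC);b=cv2.copyMakeBorder(b,0,105,0,0,0)
cv2.imwrite('pics/s6.png',np.hstack([a,b]))
E
```

```text
(no output)
```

View pics/s6.png

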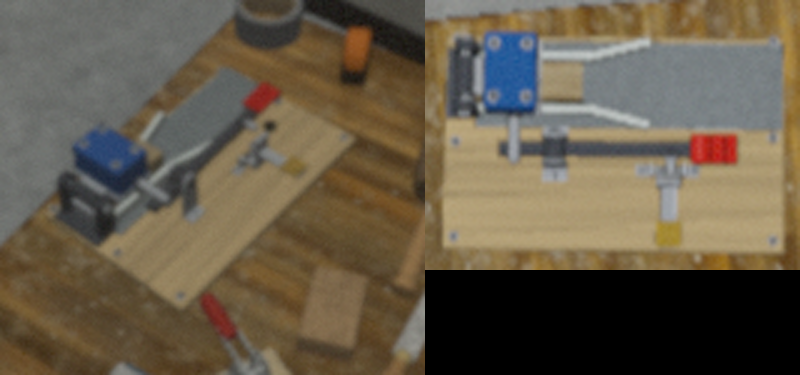

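The flap rests on the block, whose near end is at (582,83). The lever is free with its red end at (714,149), the catch is back upright and the arm is clear.

```bash
python3 -c "
from workcell import ctrl
print(ctrl.close_job())"
```

```text
the job is handed in; nothing more can be done
None
```

The block is home against the end stop with the weighted flap down on it, the lever is freed, the arm is clear, and the job was handed in at about 17.6 s of the 54 s allowed.

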